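Free the child-safety hook and open the drop-front cupboard

TASK

The small white cupboard on the worktop has a drop-down front flap that stands slightly ajar, held by its child-safety hook. Reach down through the gap behind the top of the flap, press the sprung hook down, draw the flap free of its catch, and lower the flap until it lies fully open, level towards the robot. Work gently, without forcing the hook, the flap or anything else, and leave the two soap bottles and the mug standing where they are.

Things in the scene. Friction and masses are not known exactly. Their poses are not given: they have to be found in the camera images.
- board: Thin dark slate board, 240 x 400 x 6 mm, flat on the worktop; origin at the centre of its underside; x points from the flap to the cupboard's back, y along the flap. On it, always centred and square, stands a white cupboard 180 mm deep (x), 320 wide, 192 tall, on screw feet of unreported setting: its underside is 14 to 36 mm above the worktop, all its parts rising along.
- hinge_foot (a point): Point on the board's upper face, x = -90 mm from its centre, straight below the middle of the flap's hinge line. The hinge line runs along y, 20 mm above the cupboard's underside (so 34 to 56 mm above the worktop), at the lower edge of the flap's inner face. The flap is 320 mm wide, 160 mm high, 15 mm thick, plain but for the latch 45 mm wide in its middle.
- roof_foot (a point): Point on the board straight below the middle of the roof's front edge, 10 mm to +x of the hinge line. The roof is 12 mm thick, its underside 160 mm above the hinge line. Seen from above, the gap between this edge and the ajar flap is 31 to 36 mm wide and runs the cupboard's whole width; it lets shut fingers down, 22 mm pad width across the gap.
- hook_foot (a point): Point on the board below the spot to press, mid-gap, 8 mm to -x of the hinge line. The hook: flat steel arm 26 mm wide (y), 8 thick, square to the flap's inner face, reaching 60 mm inwards to an upright barb caught behind a plate under the roof. Its upper face is 135 mm above the hinge measured along the flap (168 to 193 mm above the worktop).
- flap (a joint): Flap angle about its lower edge, rad: 0 shut, upright; 1.57 fully open, level, pointing to board -x; soft stop at 1.68. Starts ajar at 0.135 to 0.165; the hook stops it at about 0.19; past 0.32 it is free. Drawing it means pushing its inner face to -x, hook held down. The hinge is stiff: the flap stays where left and moves at 2 to 7 N at its upper edge. No handle.
- latch_guide (a point): Point on the board below the flap's inner face at the hook (start angle), 22 mm to -x of the hinge line. Here the hook slides in a guide down along the flap against a spring: it yields from 3.5 N, 0.5 N more per mm. Pressed 7.5 mm it begins to let go, 9 is ample; at 10.5 mm is a hard stop. It springs up when let go. Nothing here may take over 25 N.
- bottle_a: Bystander: soap pump bottle, amber, 60 mm across, 165 mm tall, standing loose beside the cupboard; origin at the centre of its underside.
- bottle_b: Bystander: soap pump bottle, red, same shape and size as the other; origin at the centre of its underside.
- mug: Bystander: white mug, 76 mm across, 85 mm tall, handle to its own +y, standing loose beside the cupboard; origin at the centre of its underside.

How it is judged:
By the outcome, as a careful person would: the job done as asked, in the order asked, and still so for the second after the job is handed in, with the robot touching nothing.
It also fails if it takes over 61 s, if anything falls off the work surface, if the arm or the gripper's body presses on something with over 40 N, if the wrist force passes 120 N, or if a joint passes its speed limit or range.

ROBOT

A 7-joint arm with a two-finger parallel gripper is mounted at the origin on the work surface. World frame = base frame: x ahead of the robot, y to its left, z up, the work surface at z = 0. Lengths are in m, angles in rad, forces in N, time in s.
With the tool pointing down it reaches from about 0.425 to 0.95 m from the base axis. Payload 4.7 kg.
Tool frame: the origin (TCP) lies at the centre of the arm's flange, where the gripper is bolted on; the fingertips stand 173 mm ahead of it and the grasp point (between the pads) lies 155 mm ahead of it; z points along the fingers, y is the line along which they close (so a half turn about z gives the same grasp; the last joint's range is limited). The gripper opens to 85 mm and grips with 20 to 120 N. Pads are 22 mm wide; open, the fingers measure 114 mm over their backs; the gripper's body (76 mm by 85 mm) begins 54 mm behind the grasp point. The pads swing forward as they close: fully open they stand 13 mm farther back than shut.
Start: joints at [1.124, 0.469, -0.049, 1.532, 0.024, 1.141, -0.082], TCP at [0.274, -0.617, 0.405] pointing down, gripper open.
Joint ranges: [-2.59, 2.59], [-0.33, 1.99], [-1.39, 1.29], [0.1, 2.45], [-1.04, 4.18], [0.21, 1.99], [-2.66, 2.66]. Speed limits (rad/s): [2.57, 2.57, 3.14, 3.14, 3.14, 3.14, 3.14].

INTERFACE

Orientations are given as a unit quaternion [x, y, z, w].
In Python, from cell import r, optics gives the robot as it stands. The module is installed in compiled form; this text tells all that it offers.
- The arm moves only by the tool step_arm, never from a script. Its arguments are lists of equal length, an entry for each row: "xyz": the shift along the tool's x, y, z in units of 40 mm (1.0 is 40 mm), a list of three; "turn": the turn, a rotation vector about the tool's x, y, z in units of 5 degrees (1.0 is 5 degrees), a list of three; "grip": the closure, from 0 (fully open) to 1 (shut). In form: {"xyz": [[x, y, z], ...], "turn": [[wx, wy, wz], ...], "grip": [grip, ...]}. A call has 1 to 20 rows; each row shifts and turns the commanded pose from where the row before left it, along the tool's axes as they then stand; what a row does not reach is not made up. A row lasts 1/12 s, in which the tool goes at most 41.7 mm and 7.16 degrees, less where a joint would pass 70% of its speed; a pose out of reach is approached as far as the arm can. A call is refused whole if a number of a shift passes 1 or a number of a turn 1, either way. A call with a gripper value outside its range is refused whole. The fingers move at their own pace and stop on an object; "grip_force" is the grip in N (left out, the last holds). Time passes only in rows, so rows that do not move let the fingers close. It gives the time, the measured TCP pose, the force, the opening and the grip force at its end, in the units of the state.
- r.observe(): the state, without advancing time (a new reading comes with each control period).
- optics.grab_frame(name): name is "scene" or "top"; returns (picture, depth): 384x512x3 uint8, red, green, blue; 384x512 float32, m along the optical axis (not along the pixel's ray), 0 where there is no reading.
- optics.camera_params(name): a dict with "fx", "fy", "cx", "cy" (pixels), "R" (3x3) and "t" (3): a world point X has camera coordinates R X + t. Camera axes: x right, y down, z forward; pixel columns grow to the right and rows downward; lengths in m; the calibration is good to about 2 mm. A picture is of the moment at which its call begins. camera_params takes no time and is no camera call.
- r.hand_in(): hands the job in; it is judged then, once.
The state is a dict: "time": time; "joint_positions": joint angles; "qvel": joint speeds; "effort": joint torques, N m; "tool_pos": TCP position; "tcp_rot": TCP orientation; "force": force on the tool from outside, world axes, zero at the start; "ft_torque": the same for the moment, N m; "opening": opening from 0.0 (shut) to 1.0 (fully open); "grip_force": force on a finger pad.
Only numpy, scipy, OpenCV 4.12 (cv2) and the standard library are available. Lean on these libraries where they do the work, as an engineer would, in place of code of your own. Each camera call takes 0.05 s, during which the arm holds its last target. There are 200 camera calls.

## Working session

There is one attempt and no reset: what is moved stays moved. The work goes in short steps, Python scripts to look and compute and a tool call to move; the robot and the scene stay as the last step left them, time stands still between calls to the robot, and variables do not carry over. Pictures are saved under pics/ and viewed, at most 10 in all, crops included, and the job is handed in when it is done.

Besides the shell and the picture viewer there is one more tool, called after ">>>" as name(argument=value, ...) on one line, values as JSON. step_arm: Moves the arm, as the interface text tells. Its arguments: {"type":"object","properties":{"xyz":{"type":"array"},"turn":{"type":"array"},"grip":{"type":"array"},"grip_force":{"type":"number"}},"required":["xyz","turn","grip"]}

```bash
mkdir -p pics; cat > h.py <<'E'
import numpy as np,cv2
from cell import r,optics
def grab(n):
    p,d=optics.grab_frame(n); c=optics.camera_params(n)
    v,u=np.indices(d.shape)
    P=np.stack([(u-c['cx'])/c['fx']*d,(v-c['cy'])/c['fy']*d,d],-1)
    W=(P-np.array(c['t']))@np.array(c['R'])
    W[d==0]=np.nan
    return p,d,W
E
python3 - <<'E'
from h import *
o=r.observe();print(o['time'],o['tool_pos'],o['tcp_rot'],o['force'])
for n in('scene','top'):
    p,d,W=grab(n);cv2.imwrite(f'pics/{n}0.png',p[...,::-1]);np.savez(f'{n}0.npz',p=p,d=d,W=W)
    c=optics.camera_params(n);print(n,-np.array(c['R']).T@c['t'],c['fx'])
E
```

```text
0.0 [ 0.27378743 -0.61671527  0.40361703] [ 9.78258171e-01  2.07388296e-01 -2.56727787e-04 -9.90200787e-04] [-0.89200834  0.1517101  -0.41665354]
scene [0.29202303 0.23056701 1.11225701] 396.67078150366603
top [0.38123201 0.02747931 1.15757116] 474.0291680787141
```

View pics/scene0.png

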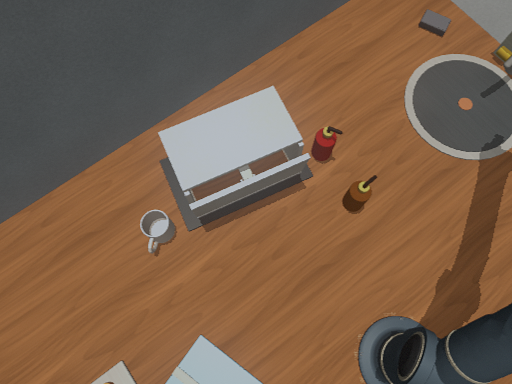

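View pics/top0.png

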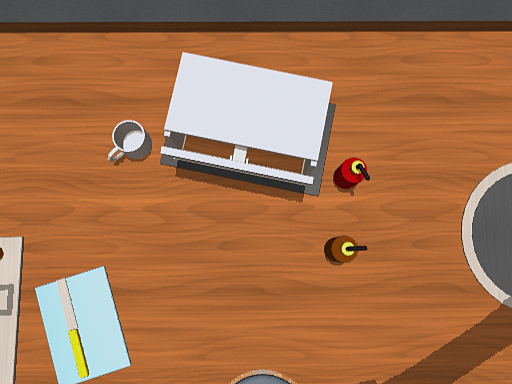

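The top view shows the roof at about (165-332, 53-165), the flap's top edge from (162,150) to (313,182) and the hook near (239,155). The mug is at (130,140), the red bottle at (350,172) and the amber bottle at (342,249).

```bash
python3 - <<'E'
from h import *
def rect(m,W):
    m=cv2.morphologyEx(m.astype(np.uint8),cv2.MORPH_OPEN,np.ones((3,3)))
    n,l,s,_=cv2.connectedComponentsWithStats(m);k=1+s[1:,4].argmax();k=l==k
    q=W[k];b=cv2.minAreaRect((q[:,:2]*1000).astype(np.float32));return k,q,b
for n in('top','scene'):
    f=np.load(n+'0.npz');p,d,W=f['p'],f['d'],f['W']
    hsv=cv2.cvtColor(p,cv2.COLOR_RGB2HSV);z=W[...,2]
    near=(W[...,0]>.35)&(W[...,0]<1.0)&(abs(W[...,1])<.45)
    white=(hsv[...,1]<50)&(hsv[...,2]>150)
    k,q,b=rect(white&near&(z>.19)&(z<.28),W); 
    zr=np.median(q[:,2]);k,q,b=rect(near&(abs(z-zr)<.008),W)
    A=np.c_[q[:,:2],np.ones(len(q))];print(n,'roof z',zr,np.linalg.lstsq(A,q[:,2],rcond=None)[0],b,cv2.boxPoints(b).round(1).tolist())
    for nm,x,y in([('red',350,160),('amb',342,249)] if n=='top' else []):
        pass
    red=near&(z>.03)&(hsv[...,1]>150)&(hsv[...,2]>60)&(z<.2)
    m,l,s,c=cv2.connectedComponentsWithStats(red.astype(np.uint8))
    for i in range(1,m):
        if s[i,4]>60:
            q=W[l==i];print(' blob',s[i],np.nanmedian(q,0).round(3),q.min(0).round(3),q.max(0).round(3))
    k,q,b=rect(near&white&(z>.165)&(z<zr-.015),W);print(' flap?',len(q),q[:,2].min(),q[:,2].max(),b,cv2.boxPoints(b).round(1).tolist())
    print(' z col',[ (v,W[v,243 if n=='top' else 248].round(3).tolist()) for v in range(140 if n=='top' else 158,182 if n=='top' else 200,2)])
    k=near&(z>.03)&(z<.1)&(hsv[...,1]<60)&(W[...,1]>.1);m,l,s,c=cv2.connectedComponentsWithStats(k.astype(np.uint8))
    for i in range(1,m):
        if s[i,4]>100:q=W[l==i];print(' mug?',s[i],q.min(0).round(3),q.max(0).round(3))
E
```

```text
top roof z 0.2146349320167318 [ 0.00051635 -0.00126023  0.21429199] ((685.1288452148438, 25.989547729492188), (320.5204772949219, 172.5301055908203), 77.98714447021484) [[567.4000244140625, -112.80000305175781], [736.0999755859375, -148.6999969482422], [802.9000244140625, 164.8000030517578], [634.0999755859375, 200.6999969482422]]
 blob [184 136  51  23 687] [0.638 0.122 0.038] [0.61  0.062 0.032] [0.666 0.183 0.045]
 blob [246 148  58  26 790] [ 0.605 -0.035  0.038] [ 0.573 -0.104  0.031] [0.636 0.033 0.045]
 blob [335 158  32  30 634] [ 0.558 -0.201  0.109] [ 0.537 -0.239  0.03 ] [ 0.595 -0.181  0.161]
 blob [331 236  35  27 526] [ 0.388 -0.177  0.113] [ 0.362 -0.216  0.041] [ 0.419 -0.153  0.164]
 flap? 159 0.17167845560820397 0.19891130342417387 ((585.3317260742188, 47.199378967285156), (25.340482711791992, 31.77997589111328), 78.30702209472656) [[567.2000122070312, 38.0], [598.2999877929688, 31.600000381469727], [603.5, 56.400001525878906], [572.2999877929688, 62.79999923706055]]
 z col [(140, [0.612, 0.038, 0.214]), (142, [0.607, 0.038, 0.215]), (144, [0.603, 0.038, 0.216]), (1
[... 1556 characters left out ...]
, 0.217]), (162, [0.601, 0.032, 0.215]), (164, [0.656, -0.002, 0.042]), (166, [0.603, 0.032, 0.186]), (168, [0.6, 0.034, 0.18]), (170, [0.596, 0.037, 0.179]), (172, [0.592, 0.04, 0.178]), (174, [0.587, 0.044, 0.181]), (176, [0.584, 0.047, 0.178]), (178, [0.572, 0.054, 0.202]), (180, [0.568, 0.057, 0.201]), (182, [nan, nan, nan]), (184, [0.56, 0.063, 0.2]), (186, [0.562, 0.063, 0.18]), (188, [0.566, 0.061, 0.15]), (190, [0.571, 0.059, 0.119]), (192, [0.573, 0.057, 0.093]), (194, [0.579, 0.054, 0.054]), (196, [0.588, 0.05, 0.005]), (198, [0.582, 0.054, 0.01])]
 mug? [195 198  39  21 156] [0.582 0.1   0.04 ] [0.612 0.208 0.1  ]
 mug? [140 210  33  43 528] [0.606 0.269 0.03 ] [0.696 0.361 0.09 ]
```

```bash
cat >> h.py <<'E'
from scipy.spatial.transform import Rotation as Ro
YAW=np.arctan2(-.208,.978); e=np.array([np.cos(YAW),np.sin(YAW),0]); by=np.array([-e[1],e[0],0]); Z=np.array([0,0,1.])
H=np.array([.5931,.0462,.043])
def pose(u,v,th,tilt,yo=0,c=0):
    """tip centre (shut) at u along flap, v inward of its inner face at flap angle th; tool tilted by tilt; c: tip offset along tool x"""
    a=-np.sin(th)*e+np.cos(th)*Z; n=np.cos(th)*e+np.sin(th)*Z
    tz=np.sin(tilt)*e-np.cos(tilt)*Z; tx=np.cos(tilt)*e+np.sin(tilt)*Z
    R=np.c_[tx,np.cross(tz,tx),tz]
    return H+a*u+n*v+yo*by+c*tx-.173*tz, R
def go(p,R):
    o=r.observe();R0=Ro.from_quat(o['tcp_rot'])
    return R0.inv().apply(p-o['tool_pos'])/.04,(R0.inv()*Ro.from_matrix(R)).as_rotvec()/np.radians(5)
def st():
    o=r.observe();R0=Ro.from_quat(o['tcp_rot']);tip=o['tool_pos']+R0.apply([0,0,.173])-H
    print('t',round(o['time'],2),'F(e,by,z)',[round(float(np.dot(o['force'],k)),1) for k in(e,by,Z)],'tip rel hinge mm',[round(float(np.dot(tip,k))*1000,1) for k in(e,by,Z)],'tilt',round(float(np.arcsin(R0.apply([0,0,1])@e)),3),'open',round(o['opening'],2))
E
python3 -c "
from h import *
st();print(*go(*pose(.20,.015,.15,.15)));print(*go(*pose(.20,.015,.15,0)))"
```

```text
t 0.1 F(e,by,z) [0.8, -0.4, -0.5] tip rel hinge mm [-174.6, -714.6, 187.8] tilt -0.001 open 1.0
[ 13.19260923 -12.5086018   -0.2356859 ] [-0.55850431  1.66898749  7.1745093 ]
[ 13.71583598 -12.12926668  -0.28494683] [-1.93325684e-02  6.91490921e-03  7.18956942e+00]
```

>>> step_arm(xyz=[[0,0,-0.2],[0,0,-0.2],[0,0,-0.2],[0,0,-0.2],[0,0,-0.2],[0,0,0],[0,0,0],[0,0,0],[0,0,0],[0,0,0]], turn=[[0,0,0.9],[0,0,0.9],[0,0,0.9],[0,0,0.9],[0,0,0.9],[0,0,0.9],[0,0,0.9],[0,0,0.9],[0,0,0],[0,0,0]], grip=[1,1,1,1,1,1,1,1,1,1])

```text
time: 0.93
tool_pos: [0.274, -0.6168, 0.4442]
tcp_rot: [0.995, -0.104, -0.0, -0.0]
force: [-0.5, 0.6, 0.3]
opening: 0.001
grip_force: 0.0
```

```bash
python3 -c "
from h import *
st();print(*go(*pose(.21,.015,.15,.15)));print(*go(*pose(.21,.015,.15,0)))"
```

```text
t 0.93 F(e,by,z) [-0.6, 0.5, 0.3] tip rel hinge mm [-174.3, -714.8, 228.2] tilt -0.001 open 0.0
[  3.31583273 -17.867635     0.51646154] [-0.008588    1.72618541  0.0124634 ]
[  3.96212113 -17.86693087   0.4674838 ] [-0.00762277  0.00731227  0.01305951]
```

>>> step_arm(xyz=[[0.22,-0.94,0],[0.22,-0.94,0],[0.22,-0.94,0],[0.22,-0.94,0],[0.22,-0.94,0],[0.22,-0.94,0],[0.22,-0.94,0],[0.22,-0.94,0],[0.22,-0.94,0],[0.22,-0.94,0],[0.22,-0.94,0],[0.22,-0.94,0],[0.22,-0.94,0],[0.22,-0.94,0],[0.22,-0.94,0],[0.22,-0.94,0],[0.22,-0.94,0],[0.22,-0.94,0],[0.0,-0.94,0],[0,0,0]], turn=[[0,0,0],[0,0,0],[0,0,0],[0,0,0],[0,0,0],[0,0,0],[0,0,0],[0,0,0],[0,0,0],[0,0,0],[0,0,0],[0,0,0],[0,0,0],[0,0,0],[0,0,0],[0,0,0],[0,0,0],[0,0,0],[0,0,0],[0,0,0]], grip=[1,1,1,1,1,1,1,1,1,1,1,1,1,1,1,1,1,1,1,1])

```text
time: 2.6
tool_pos: [0.5785, 0.0577, 0.4447]
tcp_rot: [0.995, -0.098, -0.0, -0.003]
force: [-1.1, 0.8, -0.2]
opening: 0.001
grip_force: 0.0
```

>>> step_arm(xyz=[[0,0,0],[0,0,0],[0,0,0],[0,0,0]], turn=[[0,0.86,0],[0,0.86,0],[0,0,0],[0,0,0]], grip=[1,1,1,1])

```text
time: 2.93
tool_pos: [0.5776, 0.0485, 0.4448]
tcp_rot: [0.992, -0.104, 0.074, 0.008]
force: [0.7, -0.5, -0.7]
opening: 0.005
grip_force: 0.0
```

```bash
python3 - <<'E'
from h import *
st();print(*go(*pose(.21,.015,.15,.15)))
p,d,W=grab('scene');cv2.imwrite('pics/s1.png',cv2.resize(p[60:240,130:350,::-1],None,fx=3,fy=3))
E
```

```text
t 2.93 F(e,by,z) [0.8, -0.4, -0.7] tip rel hinge mm [10.0, -1.0, 230.7] tilt 0.148 open 0.0
[-0.73956014 -0.02392594  0.41581589] [0.00533682 0.01898307 0.00323607]
```

View pics/s1.png

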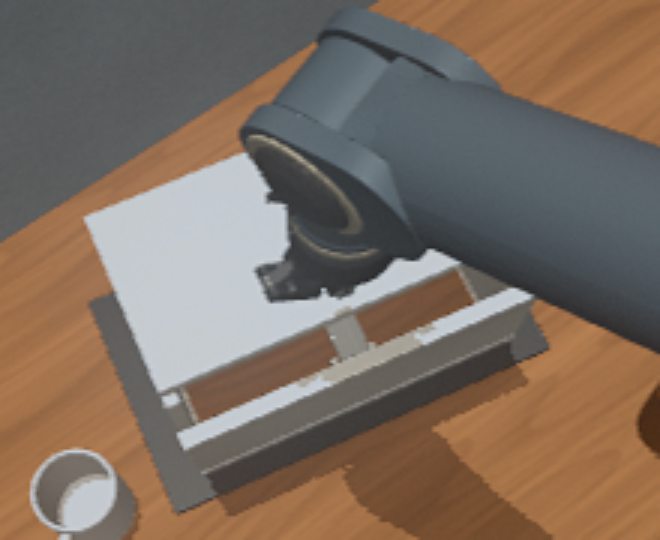

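The gripper hangs just above the roof's front edge; the hook is visible in the gap at crop (345,335) and the flap is undisturbed. Next I enter the gap to just above the hook.

>>> step_arm(xyz=[[-0.37,0,0],[-0.37,0,0],[0,0,0.2],[0,0,0.3],[0,0,0.3],[0,0,0.3],[0,0,0.3],[0,0,0.3],[0,0,0.2],[0,0,0.1],[0,0,0],[0,0,0]], turn=[[0,0,0],[0,0,0],[0,0,0],[0,0,0],[0,0,0],[0,0,0],[0,0,0],[0,0,0],[0,0,0],[0,0,0],[0,0,0],[0,0,0]], grip=[1,1,1,1,1,1,1,1,1,1,1,1])

```text
time: 3.98
tool_pos: [0.5614, 0.0523, 0.3612]
tcp_rot: [0.992, -0.105, 0.075, 0.008]
force: [0.4, -0.3, 0.2]
opening: -0.001
grip_force: 0.0
```

```bash
python3 - <<'E'
from h import *
st();print(*go(*pose(.135,.015,.15,.15)))
E
```

```text
t 3.98 F(e,by,z) [0.4, -0.2, 0.2] tip rel hinge mm [-6.4, -0.6, 147.1] tilt 0.15 open -0.0
[-0.01550227 -0.01591746  0.28618767] [ 0.00041504 -0.0028645  -0.0096075 ]
```

>>> step_arm(xyz=[[0,0,0.1],[0,0,0.1],[0,0,0.05],[0,0,0],[0,0,0]], turn=[[0,0,0],[0,0,0],[0,0,0],[0,0,0],[0,0,0]], grip=[1,1,1,1,1])

```text
time: 4.4
tool_pos: [0.5626, 0.0519, 0.3513]
tcp_rot: [0.992, -0.105, 0.075, 0.008]
force: [-0.5, -0.6, 0.6]
opening: 0.004
grip_force: 0.0
```

>>> step_arm(xyz=[[0,0,0.05],[0,0,0],[0,0,0]], turn=[[0,0,0],[0,0,0],[0,0,0]], grip=[1,1,1])

```text
time: 4.65
tool_pos: [0.5631, 0.0519, 0.3499]
tcp_rot: [0.992, -0.105, 0.075, 0.008]
force: [-1.0, -0.2, 3.3]
opening: 0.0
grip_force: 1.8
```

>>> step_arm(xyz=[[0,0,0.05],[0,0,0],[0,0,0]], turn=[[0,0,0],[0,0,0],[0,0,0]], grip=[1,1,1])

```text
time: 4.9
tool_pos: [0.5634, 0.0518, 0.3477]
tcp_rot: [0.992, -0.105, 0.075, 0.008]
force: [-0.6, 0.0, 5.0]
opening: -0.003
grip_force: 2.3
```

```bash
python3 - <<'E'
from h import *
st();print(*go(*pose(.135,.015,.15,.15)))
E
```

```text
t 4.9 F(e,by,z) [-0.6, -0.1, 5.0] tip rel hinge mm [-4.2, -0.7, 133.7] tilt 0.151 open -0.0
[-0.01613597 -0.01674964 -0.05504995] [-0.00133088 -0.01093162 -0.01100109]
```

>>> step_arm(xyz=[[0,0,0.05],[0,0,0.05],[0,0,0.04],[0,0,0],[0,0,0],[0,0,0]], turn=[[0,0,0],[0,0,0],[0,0,0],[0,0,0],[0,0,0],[0,0,0]], grip=[1,1,1,1,1,1])

```text
time: 5.4
tool_pos: [0.5642, 0.0517, 0.3425]
tcp_rot: [0.992, -0.105, 0.075, 0.008]
force: [-1.8, -0.1, 7.0]
opening: 0.001
grip_force: 3.6
```

```bash
python3 - <<'E'
from h import *
st();print(*go(*pose(.1265,.015,.15,.15)))
E
```

```text
t 5.4 F(e,by,z) [-1.7, -0.5, 7.0] tip rel hinge mm [-3.4, -0.6, 128.4] tilt 0.151 open 0.0
[-0.01621694 -0.01557551  0.02498552] [-2.80984273e-05 -1.09551815e-02 -1.09553714e-02]
```

>>> step_arm(xyz=[[0,0,0.03],[-0.05,0,0],[-0.04,0,0],[0,0,0],[0,0,0]], turn=[[0,0,0],[0,0,0],[0,0,0],[0,0,0],[0,0,0]], grip=[1,1,1,1,1])

```text
time: 5.82
tool_pos: [0.5623, 0.052, 0.342]
tcp_rot: [0.991, -0.105, 0.078, 0.008]
force: [1.7, -0.3, 7.5]
opening: 0.002
grip_force: 3.7
```

>>> step_arm(xyz=[[-0.05,0,0],[0,0,0],[0,0,0]], turn=[[0,0,0],[0,0,0],[0,0,0]], grip=[1,1,1])

```text
time: 6.07
tool_pos: [0.5605, 0.0523, 0.3418]
tcp_rot: [0.991, -0.105, 0.078, 0.008]
force: [1.9, -1.2, 7.2]
opening: -0.001
grip_force: 3.7
```

```bash
python3 - <<'E'
from h import *
st();print(*go(*pose(.1265,.011,.15,.15)))
E
```

```text
t 6.07 F(e,by,z) [2.1, -0.8, 7.2] tip rel hinge mm [-6.1, -0.5, 127.9] tilt 0.157 open -0.0
[-0.02236105 -0.01928111  0.02251233] [-0.01500683 -0.08138014 -0.01543446]
```

>>> step_arm(xyz=[[-0.05,0,0.02],[0,0,0],[-0.13,0,0],[-0.13,0,0],[0,0,0],[0,0,0]], turn=[[0,0,0],[0,0,0],[0,0.2,0],[0,0.2,0],[0,0,0],[0,0,0]], grip=[1,1,1,1,1,1])

```text
time: 6.57
tool_pos: [0.5483, 0.055, 0.3391]
tcp_rot: [0.99, -0.105, 0.095, 0.009]
force: [0.6, -1.3, 8.7]
opening: 0.0
grip_force: 4.1
```

```bash
python3 - <<'E'
from h import *
st();th=.185;print(*go(*pose(.1265,.011,th,th)))
E
```

```text
t 6.57 F(e,by,z) [0.8, -1.1, 8.7] tip rel hinge mm [-12.7, -0.5, 126.2] tilt 0.191 open 0.0
[ 0.03536574 -0.01842877 -0.00164112] [-0.0127456  -0.0735236  -0.01446449]
```

>>> step_arm(xyz=[[-0.13,0,0],[-0.13,0,-0.01],[-0.13,0,0],[0,0,0],[0,0,0]], turn=[[0,0.2,0],[0,0.2,0],[0,0.2,0],[0,0,0],[0,0,0]], grip=[1,1,1,1,1])

```text
time: 6.98
tool_pos: [0.5334, 0.0583, 0.336]
tcp_rot: [0.987, -0.104, 0.121, 0.012]
force: [1.5, -1.3, 6.9]
opening: 0.001
grip_force: 4.0
```

```bash
python3 - <<'E'
from h import *
st();th=.24;print(*go(*pose(.1265,.011,th,th)))
E
```

```text
t 6.98 F(e,by,z) [1.7, -0.9, 6.9] tip rel hinge mm [-19.2, -0.4, 125.1] tilt 0.244 open 0.0
[ 0.01335736 -0.01565669 -0.01007003] [-0.01772641 -0.04203751 -0.01444661]
```

>>> step_arm(xyz=[[-0.13,0,0],[-0.13,0,-0.01],[-0.13,0,0],[-0.13,0,-0.01],[-0.13,0,0],[-0.13,0,-0.01],[0,0,0],[0,0,0]], turn=[[0,0.2,0],[0,0.2,0],[0,0.2,0],[0,0.2,0],[0,0.2,0],[0,0.2,0],[0,0,0],[0,0,0]], grip=[1,1,1,1,1,1,1,1])

```text
time: 7.65
tool_pos: [0.5029, 0.0649, 0.3281]
tcp_rot: [0.98, -0.103, 0.171, 0.017]
force: [-1.3, -0.5, 7.9]
opening: 0.002
grip_force: 3.9
```

```bash
python3 - <<'E'
from h import *
st();th=.345;print(*go(*pose(.1265,.011,th,th)))
E
```

```text
t 7.65 F(e,by,z) [-1.2, -0.7, 7.9] tip rel hinge mm [-33.5, -0.3, 122.4] tilt 0.346 open 0.0
[ 3.12946985e-02 -1.08108512e-02  3.35025504e-05] [-0.01076241 -0.01062526 -0.0078986 ]
```

>>> step_arm(xyz=[[-0.13,0,0],[-0.13,0,-0.01],[-0.13,0,0],[-0.13,0,-0.01],[-0.13,0,0],[-0.13,0,-0.01],[-0.13,0,0],[-0.13,0,0],[0,0,0],[0,0,0]], turn=[[0,0.2,0],[0,0.2,0],[0,0.2,0],[0,0.2,0],[0,0.2,0],[0,0.2,0],[0,0.2,0],[0,0.2,0],[0,0,0],[0,0,0]], grip=[1,1,1,1,1,1,1,1,1,1])

```text
time: 8.48
tool_pos: [0.4646, 0.0735, 0.3124]
tcp_rot: [0.966, -0.101, 0.238, 0.025]
force: [-2.5, -1.4, 8.7]
opening: -0.004
grip_force: 3.9
```

```bash
python3 - <<'E'
from h import *
st();th=.485;print(*go(*pose(.1265,.011,th,th)));print(r.observe()['joint_positions'])
p,d,W=grab('top');cv2.imwrite('pics/t2.png',cv2.resize(p[30:230,100:380,::-1],None,fx=2.5,fy=2.5))
E
```

```text
t 8.48 F(e,by,z) [-2.1, -1.9, 8.7] tip rel hinge mm [-50.9, -0.1, 116.3] tilt 0.484 open -0.0
[ 0.04085408 -0.00045066  0.00320969] [0.00550027 0.01258826 0.01081799]
[-0.42599333  0.18791963  0.12720354  2.24161938  0.64280963  0.35208546
 -2.6529905 ]
```

View pics/t2.png

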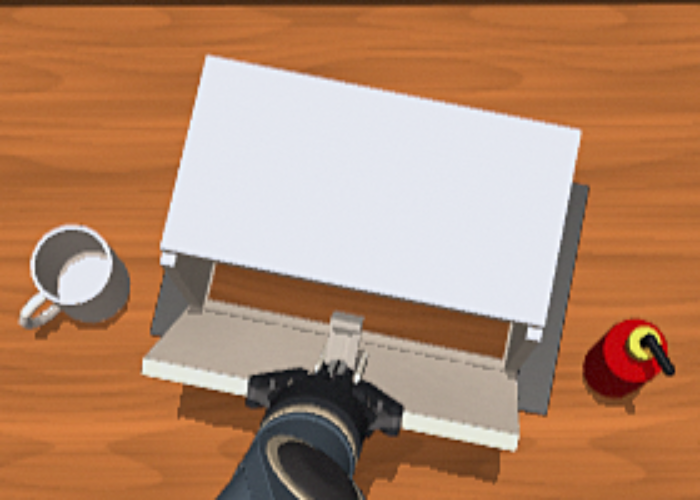

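The flap is free and at about 0.48 rad, but j7 is close to its limit. I'll back off upward, releasing the hook, and untilt.

>>> step_arm(xyz=[[0.02,0,-0.05],[0.03,0,-0.06],[0.04,0,-0.08],[0.06,0,-0.12],[0.1,0,-0.2],[0.1,0,-0.2],[0,0,0],[0,0,0]], turn=[[0,0,0],[0,0,0],[0,0,0],[0,0,0],[0,0,0],[0,0,0],[0,0,0],[0,0,0]], grip=[1,1,1,1,1,1,1,1])

```text
time: 9.2
tool_pos: [0.4638, 0.0729, 0.3433]
tcp_rot: [0.966, -0.102, 0.237, 0.025]
force: [1.0, -0.1, -0.7]
opening: -0.002
grip_force: 0.0
```

```bash
python3 - <<'E'
from h import *
st();print(r.observe()['joint_positions'])
E
```

```text
t 9.2 F(e,by,z) [1.0, 0.1, -0.7] tip rel hinge mm [-51.8, -0.9, 147.0] tilt 0.482 open -0.0
[-0.39019808  0.13557332  0.08609826  2.20995959  0.55347119  0.42797041
 -2.55345399]
```

>>> step_arm(xyz=[[0.24,0,-0.1],[0.24,0,-0.1],[0.24,0,-0.1],[0.24,0,-0.1],[0.24,0,-0.1],[0.24,0,-0.1],[0.2,0,-0.15],[0.2,0,-0.15],[0.2,0,-0.15],[0.2,0,-0.15],[0.2,0,-0.15],[0,0,0]], turn=[[0,-0.5,0],[0,-0.5,0],[0,-0.5,0],[0,-0.5,0],[0,-0.5,0],[0,-0.5,0],[0,-0.5,0],[0,-0.5,0],[0,-0.5,0],[0,-0.5,0],[0,-0.5,0],[0,0,0]], grip=[1,1,1,1,1,1,1,1,1,1,1,1])

```text
time: 10.2
tool_pos: [0.5441, 0.0555, 0.4214]
tcp_rot: [0.994, -0.106, 0.001, 0.0]
force: [0.6, -0.0, 0.6]
opening: -0.006
grip_force: 0.0
```

```bash
python3 - <<'E'
from h import *
st();print(r.observe()['joint_positions'])
E
```

```text
t 10.2 F(e,by,z) [0.6, 0.1, 0.6] tip rel hinge mm [-49.4, -1.1, 205.4] tilt 0.003 open -0.01
[-1.82971693e-01  2.44149557e-01  4.57118776e-03  1.82100678e+00
  2.08039140e-04  1.07404730e+00 -1.96184813e+00]
```

>>> step_arm(xyz=[[0,-0.6,0],[0,-0.6,0],[0.1,-0.6,0],[0,0,0.3],[0,0,0.4],[0,0,0.4],[0,0,0.4],[0,0,0.4],[0,0,0.2],[0,0,0.1],[0,0,0],[0,0,0]], turn=[[0,0,0],[0,0,0],[0,0,0],[0,0,0],[0,0,0],[0,0,0],[0,0,0],[0,0,0],[0,0,0],[0,0,0],[0,0,0],[0,0,0]], grip=[1,1,1,1,1,1,1,1,1,1,1,1])

```text
time: 11.2
tool_pos: [0.5616, 0.1258, 0.3337]
tcp_rot: [0.994, -0.105, 0.001, 0.0]
force: [-0.3, 0.4, -0.4]
opening: 0.002
grip_force: 0.0
```

```bash
python3 - <<'E'
from h import *
st();print(r.observe()['joint_positions'])
for th in np.arange(.5,1.6,.1):
    s=130; print(round(th,2),(-s*np.sin(th)+11).round(1),(s*np.cos(th)).round(1))
E
```

```text
t 11.2 F(e,by,z) [-0.3, 0.3, -0.4] tip rel hinge mm [-47.0, 71.4, 117.7] tilt 0.002 open 0.0
[-0.27112741  0.37954572 -0.02927052  1.85087001  0.01513089  0.90913486
 -2.08892195]
0.5 -51.3 114.1
0.6 -62.4 107.3
0.7 -72.7 99.4
0.8 -82.3 90.6
0.9 -90.8 80.8
1.0 -98.4 70.2
1.1 -104.9 59.0
1.2 -110.2 47.1
1.3 -114.3 34.8
1.4 -117.1 22.1
1.5 -118.7 9.2
```

>>> step_arm(xyz=[[-0.05,0,0.04],[-0.06,0,0.05],[-0.07,0,0.04],[-0.07,0,0.04],[-0.07,0,0.045],[-0.07,0,0.045],[-0.065,0,0.05],[-0.065,0,0.05],[-0.065,0,0.05],[-0.065,0,0.05],[-0.06,0,0.055],[-0.06,0,0.055],[-0.06,0,0.055],[-0.06,0,0.055],[0,0,0],[0,0,0]], turn=[[0,0,0],[0,0,0],[0,0,0],[0,0,0],[0,0,0],[0,0,0],[0,0,0],[0,0,0],[0,0,0],[0,0,0],[0,0,0],[0,0,0],[0,0,0],[0,0,0],[0,0,0],[0,0,0]], grip=[1,1,1,1,1,1,1,1,1,1,1,1,1,1,1,1])

```text
time: 12.53
tool_pos: [0.5262, 0.133, 0.3056]
tcp_rot: [0.994, -0.105, 0.0, 0.001]
force: [0.3, 0.1, -0.3]
opening: 0.002
grip_force: 0.0
```

```bash
python3 - <<'E'
from h import *
st();print(r.observe()['joint_positions'])
E
```

```text
t 12.53 F(e,by,z) [0.2, 0.2, -0.3] tip rel hinge mm [-83.5, 70.8, 89.6] tilt 0.0 open 0.0
[-0.29542898  0.36716454 -0.03767579  1.94915166  0.01988207  0.82609931
 -2.12528609]
```

```bash
cat >> h.py <<'E'
def flap(n='scene'):
    p,d,W=grab(n);Q=W-H;x=Q@e;y=Q@by;z=Q[...,2]
    m=(abs(y)<.15)&(abs(y)>.03)&(x<-.025)&(x>-.2)&(z>-.01)&(z<.16)
    hsv=cv2.cvtColor(p,cv2.COLOR_RGB2HSV);m&=(hsv[...,1]<60)&(hsv[...,2]>120)
    for lo,hi in((-.15,-.03),(.03,.15)):
        k=m&(y>lo)&(y<hi);t=np.arctan2(-x[k],z[k]);rr=np.hypot(x[k],z[k])
        print(n,lo,k.sum(),'theta med',np.median(t).round(3) if k.any() else None,np.percentile(t,[10,90]).round(3),'r max',rr.max().round(3))
    return p
E
python3 - <<'E'
from h import *
p=flap('scene');p2=flap('top');cv2.imwrite('pics/t3.png',np.hstack([cv2.resize(q[30:240,100:380,::-1],(390,292)) for q in(p,p2)]))
E
```

```text
Traceback (most recent call last):
  File "h.py", line 31, in flap
    print(n,lo,k.sum(),'theta med',np.median(t).round(3) if k.any() else None,np.percentile(t,[10,90]).round(3),'r max',rr.max().round(3))
                                                                              ~~~~~~~~~~~~~^^^^^^^^^^^
IndexError: index -1 is out of bounds for axis 0 with size 0
```

```bash
sed -i 's/        k=m&(y>lo)&(y<hi);/        k=m\&(y>lo)\&(y<hi)\n        if k.sum()<20: print(n,lo,k.sum());continue\n        /; s/(hsv\[...,2\]>120)/(hsv[...,2]>90)/' h.py
python3 - <<'E'
from h import *
p=flap('scene');p2=flap('top');cv2.imwrite('pics/t3.png',np.hstack([cv2.resize(q[30:240,100:380,::-1],(390,292)) for q in(p,p2)]))
E
```

```text
scene -0.15 0
scene 0.03 802 theta med 0.8 [0.787 0.86 ] r max 0.182
top -0.15 2202 theta med 0.82 [0.803 0.856] r max 0.164
top 0.03 121 theta med 0.824 [0.794 0.861] r max 0.08
```

View pics/t3.png

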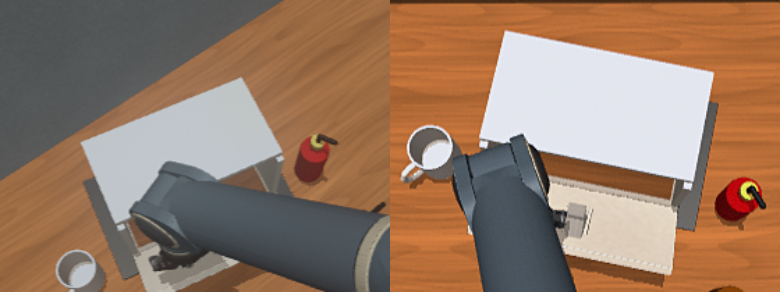

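The flap is at about 0.81 rad, following the finger. The knuckle at (560,218) sits near the hook's barb at (575,215), so I'll shift sideways away from it before continuing.

>>> step_arm(xyz=[[0.05,0,-0.1],[0,-0.25,0],[0,-0.25,0],[-0.05,0,0.1],[-0.055,0,0.06],[-0.055,0,0.06],[-0.05,0,0.06],[-0.05,0,0.06],[-0.05,0,0.065],[-0.05,0,0.065],[-0.045,0,0.065],[-0.045,0,0.065],[-0.04,0,0.07],[-0.04,0,0.07],[-0.04,0,0.07],[-0.04,0,0.07],[0,0,0],[0,0,0]], turn=[[0,0,0],[0,0,0],[0,0,0],[0,0,0],[0,0,0],[0,0,0],[0,0,0],[0,0,0],[0,0,0],[0,0,0],[0,0,0],[0,0,0],[0,0,0],[0,0,0],[0,0,0],[0,0,0],[0,0,0],[0,0,0]], grip=[1,1,1,1,1,1,1,1,1,1,1,1,1,1,1,1,1,1])

```text
time: 14.18
tool_pos: [0.5085, 0.1572, 0.2744]
tcp_rot: [0.994, -0.105, -0.0, 0.001]
force: [-0.9, -0.4, 0.1]
opening: 0.002
grip_force: 0.0
```

```bash
python3 - <<'E'
from h import *
st();print(r.observe()['joint_positions']);flap('top')
E
```

```text
t 14.18 F(e,by,z) [-0.8, -0.6, 0.1] tip rel hinge mm [-105.8, 90.7, 58.4] tilt 0.0 open 0.0
[-0.3424279   0.39604984 -0.04614931  1.9966889   0.02781437  0.75016397
 -2.18661254]
top -0.15 2754 theta med 1.118 [1.096 1.156] r max 0.164
top 0.03 718 theta med 1.118 [1.085 1.161] r max 0.189
```

>>> step_arm(xyz=[[-0.03,0,0.07],[-0.03,0,0.07],[-0.03,0,0.07],[-0.03,0,0.07],[-0.025,0,0.075],[-0.025,0,0.075],[-0.025,0,0.08],[-0.025,0,0.08],[-0.02,0,0.08],[-0.02,0,0.08],[-0.02,0,0.08],[-0.02,0,0.08],[-0.01,0,0.08],[-0.01,0,0.08],[-0.01,0,0.08],[-0.01,0,0.08],[0,0,0],[0,0,0]], turn=[[0,0,0],[0,0,0],[0,0,0],[0,0,0],[0,0,0],[0,0,0],[0,0,0],[0,0,0],[0,0,0],[0,0,0],[0,0,0],[0,0,0],[0,0,0],[0,0,0],[0,0,0],[0,0,0],[0,0,0],[0,0,0]], grip=[1,1,1,1,1,1,1,1,1,1,1,1,1,1,1,1,1,1])

```text
time: 15.73
tool_pos: [0.4958, 0.1604, 0.2254]
tcp_rot: [0.994, -0.105, 0.001, 0.0]
force: [1.5, -0.5, -0.3]
opening: 0.004
grip_force: 0.0
```

```bash
python3 - <<'E'
from h import *
st();p=flap('top');cv2.imwrite('pics/t4.png',p[30:300,80:400,::-1])
E
```

```text
t 15.73 F(e,by,z) [1.5, -0.1, -0.3] tip rel hinge mm [-118.7, 91.5, 9.4] tilt 0.002 open 0.0
top -0.15 2926 theta med 1.513 [1.479 1.545] r max 0.162
top 0.03 914 theta med 1.514 [1.469 1.563] r max 0.179
```

View pics/t4.png

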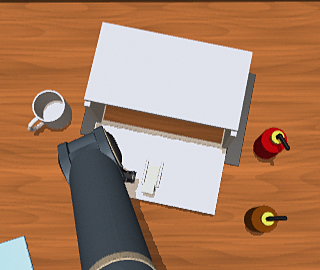

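The flap is at about 1.51 rad, nearly level, and the bottles and mug are unmoved. One last press of about 9 mm, then retreat straight up.

>>> step_arm(xyz=[[0,0,0.07],[0,0,0.07],[0,0,0.07],[0,0,0.02],[0,0,0],[0,0,0]], turn=[[0,0,0],[0,0,0],[0,0,0],[0,0,0],[0,0,0],[0,0,0]], grip=[1,1,1,1,1,1])

```text
time: 16.28
tool_pos: [0.4957, 0.1601, 0.2163]
tcp_rot: [0.994, -0.105, 0.001, 0.0]
force: [0.7, -0.7, 0.7]
opening: -0.003
grip_force: 0.0
```

```bash
python3 - <<'E'
from h import *
st();p,d,W=grab('top');flap('top')
Q=W-H;x=Q@e;y=Q@by;z=Q[...,2];k=(y>-.15)&(y<-.03)&(x<-.02)&(x>-.155)&(abs(z)<.03)
c=np.polyfit(x[k],z[k],1);print(c,'theta',np.pi/2-(-np.arctan(c[0])) )
E
```

```text
t 16.28 F(e,by,z) [0.8, -0.6, 0.7] tip rel hinge mm [-118.7, 91.1, 0.3] tilt 0.001 open -0.0
top -0.15 2910 theta med 1.581 [1.548 1.617] r max 0.161
top 0.03 898 theta med 1.582 [1.534 1.63 ] r max 0.17
[ 0.00755287 -0.00024753] theta 1.5783490538630918
```

Level at about 1.575 rad. Retreat and check.

>>> step_arm(xyz=[[0,0,-0.1],[0,0,-0.3],[0,0,-0.6],[0,0,-0.8],[0,0,-0.8],[0,0,-0.8],[0,0,-0.6],[0,0,-0.3],[0,0,0],[0,0,0]], turn=[[0,0,0],[0,0,0],[0,0,0],[0,0,0],[0,0,0],[0,0,0],[0,0,0],[0,0,0],[0,0,0],[0,0,0]], grip=[1,1,1,1,1,1,1,1,1,1])

```text
time: 17.22
tool_pos: [0.4953, 0.1602, 0.3889]
tcp_rot: [0.994, -0.105, 0.001, -0.0]
force: [1.2, -0.2, -0.6]
opening: 0.003
grip_force: 0.0
```

```bash
python3 - <<'E'
from h import *
st();p,d,W=grab('top');cv2.imwrite('pics/t5.png',p[...,::-1]);flap('top')
Q=W-H;x=Q@e;y=Q@by;z=Q[...,2];k=(y>-.15)&(y<-.03)&(x<-.02)&(x>-.155)&(abs(z)<.03)
c=np.polyfit(x[k],z[k],1);print(c,np.pi/2+np.arctan(c[0]))
E
```

```text
t 17.22 F(e,by,z) [1.2, 0.0, -0.6] tip rel hinge mm [-118.9, 91.3, 172.9] tilt 0.003 open 0.0
top -0.15 2905 theta med 1.581 [1.548 1.618] r max 0.161
top 0.03 1277 theta med 1.583 [1.541 1.624] r max 0.16
[ 0.00682375 -0.00030918] 1.5776199754061127
```

View pics/t5.png

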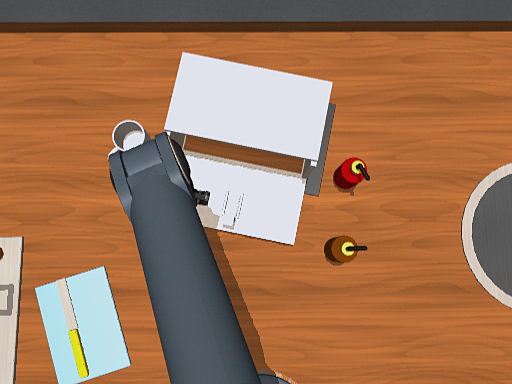

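The flap lies level at (245,200). The red bottle (350,172), amber bottle (342,249) and mug (130,135) are where they were, and the robot is clear of everything.

```bash
python3 -c "
from cell import r
print(r.hand_in())"
```

```text
the job is handed in; nothing more can be done
None
```

The hook was pressed down and released, and the flap drawn free and lowered to level (about 1.58 rad measured); both bottles and the mug still stand where they were, and the job was handed in at about 17 s with the arm clear.

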